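Put the orange test plate on the inspection stand

ROBOT

A 7-joint arm with a two-finger parallel gripper is mounted at the origin on the work surface. World frame = base frame: x ahead of the robot, y to its left, z up, the work surface at z = 0. Lengths are in m, angles in rad, forces in N, time in s.
With the tool pointing down it reaches from about 0.4 to 0.85 m from the base axis. Payload 4.5 kg.
Tool frame: the origin (TCP) lies midway between the tips of the shut fingers; the grasp point (between the pads) lies 19 mm behind it; z points along the fingers, y is the line along which they close (so a half turn about z gives the same grasp; the last joint's range is limited). The gripper opens to 88 mm and grips with 3 to 60 N. Pads are 18 mm wide; open, the fingers measure 123 mm over their backs; the gripper's body (75 mm by 187 mm) begins 45 mm behind the grasp point.
Start: joints at [-1.291, 0.689, -0.195, 1.565, 0.157, 0.902, -0.215], TCP at [0.152, 0.606, 0.239] pointing down, gripper open.
Joint ranges: [-3.01, 3.01], [-0.46, 2.08], [-1.47, 1.51], [0.13, 2.56], [-1, 4.14], [0.04, 2.09], [-2.66, 2.66]. Speed limits (rad/s): [2.57, 2.57, 3.14, 3.14, 3.14, 3.14, 3.14].

INTERFACE

Orientations are given as a unit quaternion [x, y, z, w].
In Python, from plant import r gives the robot as it stands.
- The arm moves only by the tool move_arm, never from a script. Its argument "targets" is a list that holds one entry, the list of rows, each a list of 7 numbers: the opening, from 0 (shut) to 1 (fully open), then the shift along the tool's x, y, z in mm, then the turn, a rotation vector about the tool's x, y, z in degrees. In form: [[[claw, dx, dy, dz, ax, ay, az], ...]]. A call has 1 to 10 rows; each row is the pose to reach, as a shift and turn from the pose commanded when the call began, along the tool's axes at that moment; what a row does not reach only later rows make up. A row lasts 1/8 s, in which the tool goes at most 62.5 mm and 10.7 degrees, less where a joint would pass 70% of its speed; a pose out of reach is approached as far as the arm can. A call with a gripper value outside its range is refused whole. The fingers move at their own pace and stop on an object; "newtons" is the grip in N (left out, the last holds). Time passes only in rows, so rows that repeat a pose let the fingers close. It gives the time, the measured TCP pose, the force, the opening and the grip force at its end, in the units of the state.
- r.get_state(): the state, without advancing time (a new reading comes with each control period).
- r.snapshot(name): name is "side" or "top"; returns the picture (480x640x3 uint8, red, green, blue); there is no depth.
- r.camera_info(name): a dict with "fx", "fy", "cx", "cy" (pixels), "k1" (the pictures are not rectified: a ray, as slopes to the right and down, at radius r is drawn at 1 + k1 r^2 times it, then the intrinsics apply), "R" (3x3) and "t" (3): a world point X has camera coordinates R X + t. Camera axes: x right, y down, z forward; pixel columns grow to the right and rows downward; lengths in m; the calibration is good to about 2 mm. A picture is of the moment at which its call begins. camera_info takes no time and is no camera call.
- r.finish_job(): hands the job in; it is judged then, once.
The state is a dict: "clock": time; "q": joint angles; "qd": joint speeds; "joint_torque": joint torques, N m; "tool_pos": TCP position; "eef_rot": TCP orientation; "contact_force": force on the tool from outside, world axes, zero at the start; "moment": the same for the moment, N m; "opening": opening from 0.0 (shut) to 1.0 (fully open); "finger_force": force on a finger pad.
Only numpy, scipy, OpenCV 4.12 (cv2) and the standard library are available. Lean on these libraries where they do the work, as an engineer would, in place of code of your own. Each camera call takes 0.05 s, during which the arm holds its last target. There are 200 camera calls.

TASK

First clear both used yellow filter cartridges off the inspection stand and put them in the red waste bin. Then slide the orange test plate straight up out of its slot in the black rack and stand it on its lower edge in the middle of the inspection stand, lying flat against the blue back. Leave the grey plates in their slots and do not disturb the bottle or the jar.

Things in the scene. Friction and masses are not known exactly. Their poses are not given: they have to be found in the camera images.
- orange_plate: orange coated metal test plate, 90 wide x 120 high x 8 thick mm, 0.23 kg, standing upright in one slot of the rack. Origin: centre of its lower edge face; x is the thickness direction (the faces are at x = +-4 mm), y along the 90 mm width, z up along the 120 mm height. Both faces are alike.
- grey_plate_a: bare grey plate, same size and axes as the orange plate, in another slot of the rack; stays there
- grey_plate_b: second bare grey plate, same as grey_plate_a; stays in its slot
- rack: fixed black rack, 190 (x) x 116 (y) x 65 high mm. Four slots at rack x = -60, -20, 20, 60 mm (one empty), each 11 mm wide in x, 94 long in y, floor 10 mm above the bench, 55 deep; they hold the plates by the side edges, so 65 mm of each plate stands free above (tops 130 mm above bench). Gap between neighbouring plates 32 mm. Origin: centre of underside; z up.
- cradle: L-shaped holding part of the stand, leaning back 20 degrees. Origin: middle of the inner corner line of back and floor, 18 mm above bench. x: out along the floor (20 degrees upward); y: along the corner; z: up along the back. Back: plane x = 0, 66 mm high, 6 thick. Floor: plane z = 0, x = 0 to 50 mm, then a lip 5 thick, 9 high. Length y = -105 to 105 mm, ends open.
- stand: white fixed inspection stand with a blue back that carries the cradle; base 110 (x) x 220 (y) mm. Origin: centre of the underside, z up; its front faces its own +x. The plate belongs on its lower edge on the cradle floor, one face flat against the blue back, its middle at cradle y = 0.
- cartridge_a: used filter cartridge, yellow plastic cylinder with a white band, 32 mm diameter x 60 mm long, 40 g, lying on the cradle floor along the cradle's y, against the back, on one half of the stand. Origin: its centre; y is its axis (the ends at y = +-30 mm).
- cartridge_b: second cartridge, same as cartridge_a, on the other half of the stand
- bin: fixed red open waste bin, 170 x 170 x 85 high mm, walls 5 mm. Origin: centre of the underside; z up.
- bottle: amber reagent bottle with blue cap standing near the stand, 64 mm diameter, 150 mm high; origin: centre of its underside. Bystander.
- jar: white sample jar, 70 mm diameter, 85 mm high; origin: centre of its underside. Bystander.
There are look-alikes about, which are no part of the job. There is more than one size of the orange_plate; the job needs the largest.

How it is judged:
By the outcome, as a careful person would: the job done as asked, in the order asked, and still so for the second after the job is handed in, with the robot touching nothing.
It also fails if it takes over 72 s, if anything falls off the work surface, if the arm or the gripper's body presses on something with over 40 N, if the wrist force passes 120 N, or if a joint passes its speed limit or range.

## Working session

There is one attempt and no reset: what is moved stays moved. The work goes in short steps, Python scripts to look and compute and a tool call to move; the robot and the scene stay as the last step left them, time stands still between calls to the robot, and variables do not carry over. Pictures are saved under pics/ and viewed, at most 10 in all, crops included, and the job is handed in when it is done.

Besides the shell and the picture viewer there is one more tool, called after "Request:" as name(argument=value, ...) on one line, values as JSON. move_arm: Moves the arm, as the interface text tells. Its arguments: {"type":"object","properties":{"targets":{"type":"array","items":{"type":"array","items":{"type":"array","items":{"type":"number"}}}},"newtons":{"type":"number"}},"required":["targets"]}

```bash
ls; mkdir -p pics
python3 - <<'E'
from plant import r
import cv2,numpy as np
for n in("side","top"):
    im=r.snapshot(n); cv2.imwrite(f"pics/{n}0.png",im[:,:,::-1])
    c=r.camera_info(n); print(n,{k:np.round(v,4).tolist() for k,v in c.items()}, "cam", np.round(-np.array(c["R"]).T@np.array(c["t"]),3))
s=r.get_state();print(s)
E
```

```text
pics
side {'fx': 484.855, 'fy': 484.855, 'cx': 325.402, 'cy': 234.8473, 'k1': -0.0223, 'R': [[-0.9784, -0.2066, -0.0086], [-0.1556, 0.7631, -0.6273], [0.1362, -0.6124, -0.7787]], 't': [0.5776, 0.2033, 1.0765]} cam [0.45  0.623 0.971]
top {'fx': 465.9114, 'fy': 465.9114, 'cx': 312.4004, 'cy': 236.9559, 'k1': -0.0657, 'R': [[0.0282, -0.9996, -0.0034], [-0.9814, -0.027, -0.1901], [0.1899, 0.0087, -0.9818]], 't': [-0.1146, 0.6118, 1.1264]} cam [ 0.39  -0.108  1.222]
{'clock': 0.1, 'q': array([-1.291221  ,  0.68991224, -0.19451118,  1.56624181,  0.15729687,
        0.90247959, -0.2150874 ]), 'qd': array([-1.24489931e-04, -1.85233717e-03, -8.21385851e-05, -2.51445881e-03,
        2.10827226e-04, -1.24654045e-03,  1.49693552e-03]), 'joint_torque': array([-3.09796626e-03, -5.28494239e+01, -1.27163362e+00, -1.53835112e+01,
       -5.25878894e-02,  1.94666318e-03,  3.15281557e-05]), 'tool_pos': array([0.15197534, 0.60565801, 0.23798196]), 'eef_rot': array([ 1.22538706e-01,  9.92463392e-01, -8.24577340e-04, -4.14773465e-05]), 'contact_force': array([ 0.53917627, -0.11923009,  0.60004965]), 'moment': array([ 0.00983507,  0.0350987 , -0.02764002]), 'finger_force': 0.0, 'opening': 1.0009192482490872}
```

View pics/side0.png

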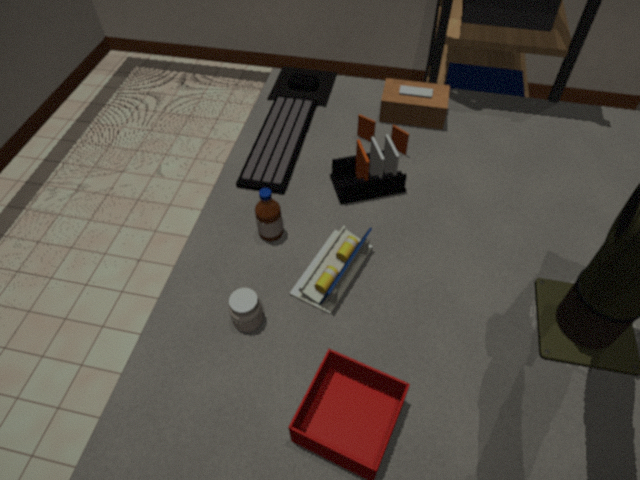

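View pics/top0.png

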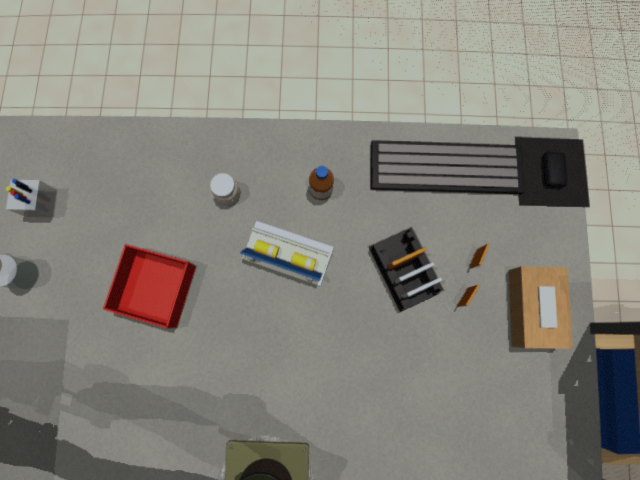

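The side view shows the bin at about (350,410), the stand at (335,268) with two cartridges at (347,248) and (327,279), and the rack at (368,178) with orange in its left slot. In the top view the rack is at (405,268), the stand at (287,253) and the bin at (150,287). I'll zoom in to pick keypoints.

```bash
cat > h.py <<'E'
from plant import r
import cv2,numpy as np
def proj(n,X):
    c=r.camera_info(n); P=np.atleast_2d(X)@np.array(c["R"]).T+np.array(c["t"])
    s=P[:,:2]/P[:,2:]; s=s*(1+c["k1"]*(s**2).sum(1,keepdims=True))
    return s*[c["fx"],c["fy"]]+[c["cx"],c["cy"]]
def ray(n,uv):
    c=r.camera_info(n); d=(np.array(uv,float)-[c["cx"],c["cy"]])/[c["fx"],c["fy"]]; s=d.copy()
    for _ in range(20): s=d/(1+c["k1"]*(s@s))
    R=np.array(c["R"]); return -R.T@np.array(c["t"]), R.T@np.append(s,1)
def onz(n,uv,z):
    o,d=ray(n,uv); return o+d*(z-o[2])/d[2]
def crop(im,x0,y0,x1,y1,k,step=10):
    g=cv2.resize(im[y0:y1,x0:x1,::-1],None,fx=k,fy=k,interpolation=cv2.INTER_CUBIC)
    g=np.clip(g.astype(float)*1.4,0,255).astype(np.uint8)
    for x in range(x0//step*step+step,x1,step):
        cv2.line(g,((x-x0)*k,0),((x-x0)*k,6),(0,255,0),1); cv2.putText(g,str(x),((x-x0)*k-9,15),0,.32,(0,255,0),1)
    for y in range(y0//step*step+step,y1,step):
        cv2.line(g,(0,(y-y0)*k),(6,(y-y0)*k),(0,255,0),1); cv2.putText(g,str(y),(8,(y-y0)*k+4),0,.32,(0,255,0),1)
    return g
E
python3 - <<'E'
from h import *
t=cv2.imread("pics/top0.png")[:,:,::-1]; s=cv2.imread("pics/side0.png")[:,:,::-1]
cv2.imwrite("pics/topc.png",np.vstack([crop(t,235,215,335,290,8)[:,:],])[:600])
a=crop(t,365,220,445,315,5); b=crop(s,325,110,410,205,4*1+1)
cv2.imwrite("pics/rack.png",np.hstack([a[:475],b[:475,:400]]))
cv2.imwrite("pics/stands.png",crop(s,285,222,380,315,6))
E
```

```text
(no output)
```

View pics/topc.png

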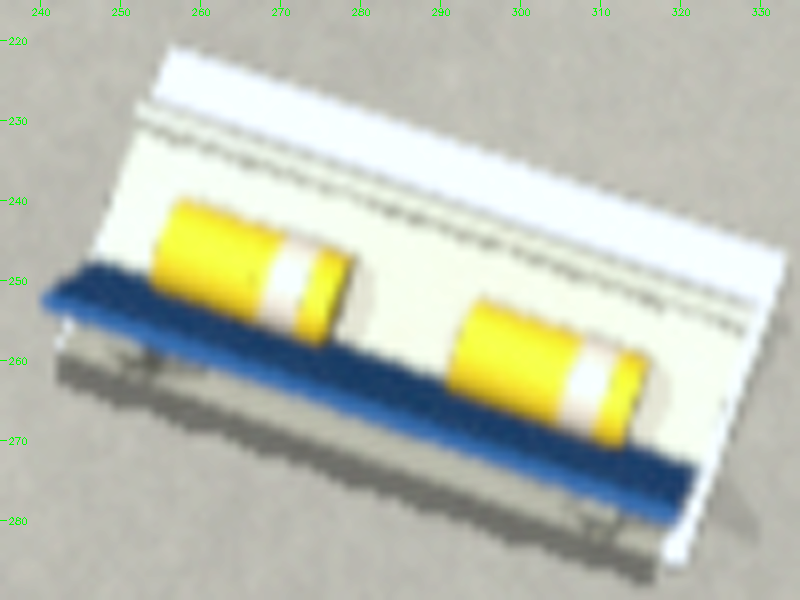

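View pics/rack.png

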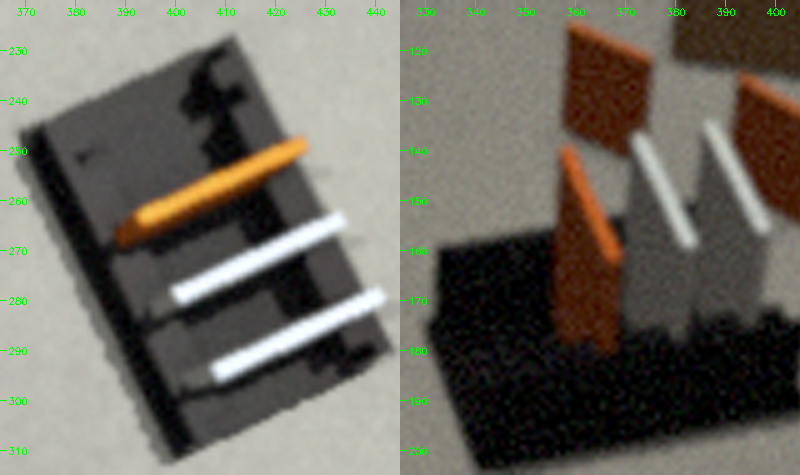

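View pics/stands.png

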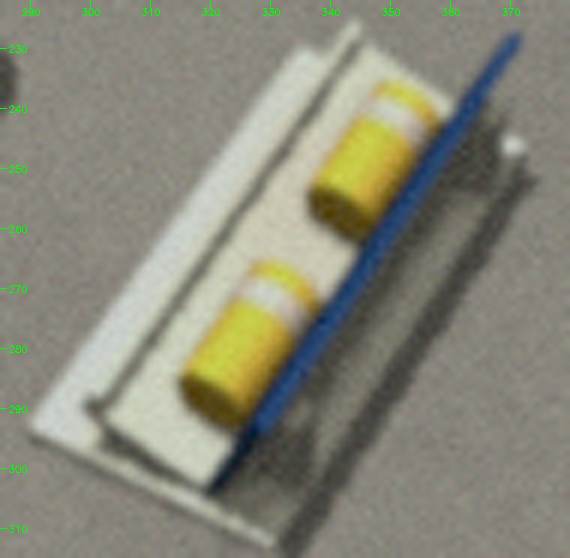

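The top crop shows the back's corner line running (247,248)→(321.5,273), with the cartridges at about (266,249) and (303,262). The orange plate's top runs (392.5,263.5)→(426,248.5) in the second slot, with both greys to its lower right. Next I'll fit the poses.

```bash
cat > fit.py <<'E'
from h import *
from scipy.optimize import least_squares
from scipy.spatial.transform import Rotation as Ro
def T(p,z,tilt=0): return Ro.from_euler("z",p[2]).as_matrix()@Ro.from_euler("y",-tilt,degrees=True).as_matrix(), np.array([p[0],p[1],z])
def fit(K,z,tilt,p0,name):
    def f(p):
        A,b=T(p,z,tilt); return np.concatenate([(proj(n,A@np.array(X)/1+b)-uv).ravel() for n,X,uv in K])
    s=least_squares(f,p0,loss="soft_l1"); print(name,np.round(s.x,4),np.round(s.fun.reshape(-1,2),1).tolist()); return s.x
m=.001
K=[("top",(0,.105,0),(247,248)),("top",(0,-.105,0),(321.5,273)),("top",(0,.105,.066),(240,251.7)),("top",(0,-.105,.066),(318.5,279)),
("top",(.055,.105,.009),(252,228)),("top",(.055,-.105,.009),(330,252.7)),("side",(0,.105,0),(320,303)),("side",(0,.105,.066),(328,294)),("side",(0,-.105,.066),(371,228)),("side",(.055,.105,.009),(300,289))]
c=fit(K,.018,20,[.42,-.05,0],"cradle")
A,b=T(c,.018,20)
for nm,u1,u2 in(("A",(266,249),(327,279)),("B",(303.5,261.8),(347,248))):
    s=least_squares(lambda y:np.r_[(proj("top",A@[.016,y[0],.016]+b)-u1)[0],(proj("side",A@[.016,y[0],.016]+b)-u2)[0]],[0.]); y=s.x[0]
    print(nm,"cradle y",y,"world",A@[.016,y,.016]+b,[proj(n,A@[.016,y,.016]+b).round(1) for n in("top","side")])
K=[]
for x,(t1,t2,s1,s2) in zip((-.02,.02,.06),(((392.5,263.5),(426,248.7),(368.5,162),(358.5,139.5)),((400,280),(434,264),(383.5,159),(372.5,137)),((408,294.5),(441.5,279),(398,156),(387,134.5)))):
    K+=[("top",(x,.045,.13),t1),("top",(x,-.045,.13),t2),("side",(x,.045,.13),s1),("side",(x,-.045,.13),s2)]
k=fit(K,0,0,[.42,-.35,-2.5],"rack"); A,b=T(k,0); print("orange",A@[-.02,0,.13]+b)
# orange alone
fit([(n,(X[0]+.02,X[1],X[2]),u) for n,X,u in K[:4]],0,0,[.45,-.33,-2.5],"orange alone")
print("bin",[onz("top",u,.085).round(3) for u in((125,245),(195,263),(178,328),(105,310))])
print("jar",onz("top",(223,186),.085),"bottle",onz("top",(322,173),.15))
from scipy.spatial.transform import Rotation
E
python3 fit.py
```

```text
cradle [ 0.5582 -0.0261 -0.299 ] [[-0.2, -0.3], [1.1, 0.3], [0.1, 0.3], [1.7, 0.1], [-0.2, 0.4], [-1.1, 1.5], [-0.9, 1.2], [-0.3, -0.3], [-0.8, -0.2], [0.1, -0.0]]
A cradle y 0.05071433984659027 world [0.58228173 0.01959218 0.0385074 ] [array([[266.6, 249.6]]), array([[326.9, 279.9]])]
B cradle y -0.05096016565142683 world [ 0.55233561 -0.0775723   0.0385074 ] [array([[304. , 262.2]]), array([[347.3, 249. ]])]
rack [ 0.5444 -0.3984 -3.5301] [[66.4, 0.2], [-2.2, -0.1], [6.2, -38.6], [-1.1, 1.9], [53.0, -0.9], [-16.3, -0.1], [4.0, -30.4], [-2.1, 10.0], [39.0, 0.2], [-30.0, 0.3], [2.6, -22.1], [-3.2, 18.2]]
orange [ 0.56291644 -0.40594738  0.13      ]
orange alone [ 0.5631 -0.4    -3.5193] [[64.0, -0.1], [-4.7, -0.0], [5.7, -37.3], [-1.4, 3.4]]
bin [array([0.576, 0.371, 0.085]), array([0.536, 0.19 , 0.085]), array([0.377, 0.221, 0.085]), array([0.413, 0.405, 0.085])]
jar [0.7356131  0.13380858 0.085     ] bottle [ 0.75463138 -0.11700347  0.15      ]
```

```bash
sed -i 's/("top",(x,.045,.13),t1),("top",(x,-.045,.13),t2),("side",(x,.045,.13),s1),("side",(x,-.045,.13),s2)/("top",(x,-.045,.13),t1),("top",(x,.045,.13),t2),("side",(x,-.045,.13),s1),("side",(x,.045,.13),s2)/; s/-2.5\]/-2.7]/g' fit.py
cat >> fit.py <<'E'
t=cv2.imread("pics/top0.png");s_=cv2.imread("pics/side0.png")
st=r.get_state(); q=Rotation.from_quat(st["eef_rot"]).as_matrix(); print("tool axes (cols)",q.round(3).tolist(),st["tool_pos"])
E
python3 fit.py | egrep -v "^(A|B|bin|jar)"
```

```text
cradle [ 0.5582 -0.0261 -0.299 ] [[-0.2, -0.3], [1.1, 0.3], [0.1, 0.3], [1.7, 0.1], [-0.2, 0.4], [-1.1, 1.5], [-0.9, 1.2], [-0.3, -0.3], [-0.8, -0.2], [0.1, -0.0]]
rack [ 0.5419 -0.3392 -2.6851] [[0.3, 0.9], [0.5, 0.1], [-0.4, 0.3], [-0.6, 0.3], [0.4, -0.2], [0.2, -0.1], [-0.4, 0.6], [-0.2, 0.3], [-0.1, 0.8], [0.4, 0.2], [-0.0, 0.9], [-0.4, 0.3]]
orange [ 0.55987108 -0.33041551  0.13      ]Traceback (most recent call last):
  File "fit.py", line 22, in <module>
    fit([(n,(X[0]+.02,X[1],X[2]),u) for n,X,u in K[:4]],0,0,[.45,-.33,-2.7],"orange alone")
    ~~~^^^^^^^^^^^^^^^^^^^^^^^^^^^^^^^^^^^^^^^^^^^^^^^^^^^^^^^^^^^^^^^^^^^^^^^^^^^^^^^^^^^^
  File "fit.py", line 8, in fit
    s=least_squares(f,p0,loss="soft_l1"); print(name,np.round(s.x,4),np.round(s.fun.reshape(-1,2),1).tolist()); return s.x
    return func(*args, **kwargs)
    result = trf(vector_fun.fun, vector_fun.jac, x0, f0, J0, lb, ub, ftol, xtol,
                 gtol, max_nfev, x_scale, loss_function, tr_solver,
                 tr_options.copy(), verbose, callback=callback_wrapped)
    return trf_no_bounds(
        fun, ja
[... 840 characters left out ...]
                                ^^^^^^^
    f = np.atleast_1d(self.fun(x, *self.args, **self.kwargs))
                      ~~~~~~~~^^^^^^^^^^^^^^^^^^^^^^^^^^^^^^
    return np.atleast_1d(self.fun(x))
                         ~~~~~~~~^^^
    return self.f(x, *self.args, **self.kwargs)
           ~~~~~~^^^^^^^^^^^^^^^^^^^^^^^^^^^^^^
  File "fit.py", line 7, in f
    A,b=T(p,z,tilt); return np.concatenate([(proj(n,A@np.array(X)/1+b)-uv).ravel() for n,X,uv in K])
                                             ~~~~^^^^^^^^^^^^^^^^^^^^^
  File "h.py", line 4, in proj
    c=r.camera_info(n); P=np.atleast_2d(X)@np.array(c["R"]).T+np.array(c["t"])
ValueError: time passes only in moves, steps and waits
```

```bash
cat > go.py <<'E'
from plant import r
import numpy as np,sys
from scipy.spatial.transform import Rotation as Ro
def Rt(th,tilt=0):  # tool y at heading th deg; tilt: rotated about tool x, fingers pointing forward along y
    t,a=np.radians([th,tilt]); h=np.array([np.cos(t),np.sin(t),0]); k=np.array([0,0,1.])
    y=np.cos(a)*h+np.sin(a)*k; z=np.sin(a)*h-np.cos(a)*k; return np.c_[np.cross(y,z),y,z]
s=r.get_state(); p=s["tool_pos"]; R=Ro.from_quat(s["eef_rot"]).as_matrix()
print("clk",round(s["clock"],2),"pos",p.round(4),"F",s["contact_force"].round(1),"q",s["q"].round(2),"open",round(s["opening"],3))
for a in sys.argv[1:]:
    x,y,z,th,ti=map(float,a.split(",")); d=R.T@(np.array([x,y,z])-p)*1000
    print(a,"->",d.round(1),Ro.from_matrix(R.T@Rt(th,ti)).as_rotvec(degrees=True).round(1))
E
python3 go.py .582,.0196,.15,72.9,0 .582,.0196,.029,72.9,0
```

```text
clk 0.1 pos [0.152  0.6057 0.238 ] F [ 0.5 -0.1  0.6] q [-1.29  0.69 -0.19  1.57  0.16  0.9  -0.22] open 1.001
.582,.0196,.15,72.9,0 -> [-559.6 -463.7   88.8] [-0.1  0.   3. ]
.582,.0196,.029,72.9,0 -> [-559.6 -463.5  209.8] [-0.1  0.   3. ]
```

Request:
move_arm(targets=[[[1,-560,-464,60,0,0,3],[1,-560,-464,60,0,0,3],[1,-560,-464,60,0,0,3],[1,-560,-464,60,0,0,3],[1,-560,-464,60,0,0,3],[1,-560,-464,88,0,0,3],[1,-560,-464,88,0,0,3],[1,-560,-464,88,0,0,3],[1,-560,-464,88,0,0,3],[1,-560,-464,88,0,0,3]]], newtons=12)

```text
clock: 1.35
tool_pos: [0.5201, 0.1043, 0.1662]
eef_rot: [0.148, 0.989, 0.0, -0.0]
contact_force: [0.1, 0.7, -0.0]
opening: 0.999
finger_force: 0.0
```

```bash
python3 go.py .582,.0196,.15,72.9,0 .582,.0196,.029,72.9,0
```

```text
clk 1.35 pos [0.5201 0.1043 0.1662] F [ 0.1  0.7 -0. ] q [-0.13  0.68 -0.26  1.92  0.3   0.58  0.69] open 0.999
.582,.0196,.15,72.9,0 -> [-84.  -62.8  16.2] [ 0. -0.  0.]
.582,.0196,.029,72.9,0 -> [-84.1 -62.8 137.2] [ 0. -0.  0.]
```

Request:
move_arm(targets=[[[1,-84,-63,16,0,0,0],[1,-84,-63,16,0,0,0],[1,-84,-63,16,0,0,0],[1,-84,-63,16,0,0,0],[1,-84,-63,16,0,0,0]]])

```text
clock: 1.98
tool_pos: [0.5802, 0.0231, 0.1509]
eef_rot: [0.147, 0.989, 0.0, -0.0]
contact_force: [-0.0, -0.2, 0.4]
opening: 1.001
finger_force: 0.0
```

```bash
python3 - <<'E'
from h import *
cv2.imwrite("pics/t1.png",crop(r.snapshot("top"),210,200,350,300,5)); cv2.imwrite("pics/s1.png",r.snapshot("side")[:,:,::-1])
E
python3 go.py .582,.0196,.15,72.9,0 .582,.0196,.029,72.9,0
```

```text
clk 2.08 pos [0.5805 0.0227 0.151 ] F [-0.4 -1.   0.4] q [ 0.04  0.76 -0.28  1.78  0.32  0.65  0.86] open 1.0
.582,.0196,.15,72.9,0 -> [-2.4 -2.5  1. ] [ 0.  -0.   0.2]
.582,.0196,.029,72.9,0 -> [ -2.4  -2.6 122. ] [ 0.  -0.   0.2]
```

Request:
move_arm(targets=[[[1,-2.5,-2.5,50,0,0,0],[1,-2.5,-2.5,90,0,0,0],[1,-2.5,-2.5,105,0,0,0],[1,-2.5,-2.5,115,0,0,0],[1,-2.5,-2.5,121,0,0,0],[1,-2.5,-2.5,121,0,0,0]]])

```text
clock: 2.82
tool_pos: [0.5831, 0.0181, 0.0303]
eef_rot: [0.149, 0.989, 0.0, 0.0]
contact_force: [1.1, -0.7, 0.4]
opening: 1.001
finger_force: 0.0
```

```bash
python3 - <<'E'
from h import *
a=crop(r.snapshot("side"),280,200,390,310,4); b=crop(r.snapshot("top"),235,205,325,315,4); cv2.imwrite("pics/c1.png",np.hstack([a,b]))
E
python3 go.py .582,.0196,.029,72.9,0
```

```text
clk 2.92 pos [0.5832 0.018  0.0305] F [ 1.  -0.2 -0. ] q [-0.    0.95 -0.19  1.82  0.39  0.41  0.8 ] open 1.003
.582,.0196,.029,72.9,0 -> [1.6 1.1 1.5] [0.  0.1 0. ]
```

View pics/c1.png

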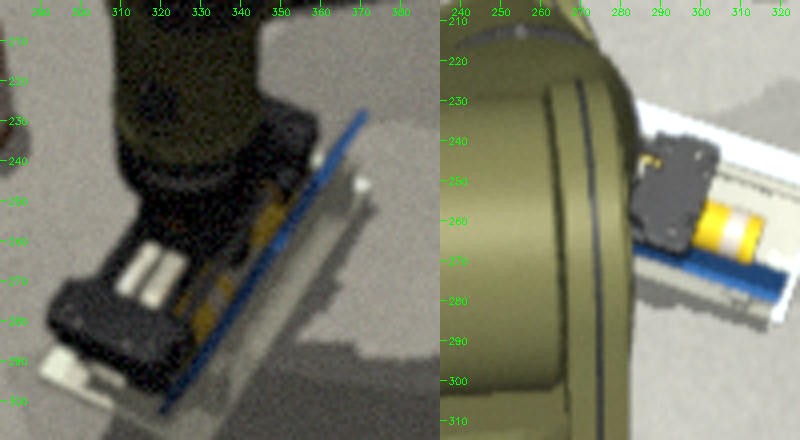

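The gripper straddles cartridge A, which shows yellow at about (330,278) in the side crop. No contact force, so I'll close, lift, and carry it to the bin.

Request:
move_arm(targets=[[[0.5,1,1,1,0,0,0],[0.5,1,1,1,0,0,0],[0.5,1,1,1,0,0,0],[0.5,1,1,1,0,0,0],[0.5,1,1,-5,0,0,0],[0.5,1,1,-40,0,0,0],[0.5,1,1,-100,0,0,0],[0.5,1,1,-130,0,0,0]]], newtons=15)

```text
clock: 3.92
tool_pos: [0.583, 0.0193, 0.1629]
eef_rot: [0.149, 0.989, 0.001, 0.002]
contact_force: [0.2, -0.1, -0.9]
opening: 0.678
finger_force: 15.0
```

```bash
python3 go.py .51,.29,.16,72.9,0 .51,.29,.045,72.9,0
```

```text
clk 3.92 pos [0.583  0.0193 0.1629] F [ 0.2 -0.1 -0.9] q [ 0.06  0.74 -0.29  1.77  0.31  0.68  0.86] open 0.678
.51,.29,.16,72.9,0 -> [149.4 237.3   2.7] [0.1 0.2 0. ]
.51,.29,.045,72.9,0 -> [149.8 237.1 117.7] [0.1 0.2 0. ]
```

Request:
move_arm(targets=[[[0.5,150,237,3,0,0,0],[0.5,150,237,3,0,0,0],[0.5,150,237,3,0,0,0],[0.5,150,237,3,0,0,0],[0.5,150,237,3,0,0,0],[0.5,150,237,3,0,0,0],[0.5,150,237,50,0,0,0],[0.5,150,237,100,0,0,0],[0.5,150,237,115,0,0,0],[0.5,150,237,115,0,0,0]]])

```text
clock: 5.18
tool_pos: [0.5085, 0.2885, 0.0446]
eef_rot: [0.149, 0.989, -0.001, -0.0]
contact_force: [0.2, 0.2, 0.3]
opening: 0.681
finger_force: 15.0
```

Request:
move_arm(targets=[[[1,0,0,0,0,0,0],[1,0,0,0,0,0,0],[1,0,0,0,0,0,0],[1,0,0,-50,0,0,0],[1,0,0,-110,0,0,0],[1,0,0,-110,0,0,0]]])

```text
clock: 5.92
tool_pos: [0.5109, 0.2919, 0.1596]
eef_rot: [0.149, 0.989, 0.004, 0.004]
contact_force: [0.3, -0.2, -1.3]
opening: 0.997
finger_force: 0.0
```

```bash
python3 go.py .553,-.0775,.15,72.9,0
```

```text
clk 5.92 pos [0.5109 0.2919 0.1596] F [ 0.3 -0.2 -1.3] q [-0.46  0.74 -0.24  1.76  0.26  0.66  0.43] open 0.997
.553,-.0775,.15,72.9,0 -> [-148.7 -340.7    7.8] [0.5 0.4 0. ]
```

Request:
move_arm(targets=[[[1,-149,-341,0,0,0,0],[1,-149,-341,0,0,0,0],[1,-149,-341,0,0,0,0],[1,-149,-341,0,0,0,0],[1,-149,-341,0,0,0,0],[1,-149,-341,0,0,0,0],[1,-149,-341,8,0,0,0],[1,-149,-341,8,0,0,0],[1,-149,-341,8,0,0,0]]])

```text
clock: 7.05
tool_pos: [0.5503, -0.0775, 0.1466]
eef_rot: [0.147, 0.989, 0.001, -0.0]
contact_force: [0.6, 0.1, -0.1]
opening: 0.999
finger_force: 0.0
```

```bash
python3 - <<'E'
from h import *
a=crop(r.snapshot("side"),280,200,380,300,4); b=crop(r.snapshot("top"),90,230,190,330,4); cv2.imwrite("pics/c2.png",np.hstack([a,b]))
E
python3 go.py .553,-.0775,.029,72.9,0
```

```text
clk 7.15 pos [ 0.5506 -0.0778  0.1468] F [-0.4  0.1 -0.1] q [ 0.24  0.74 -0.31  1.86  0.37  0.6   0.98] open 1.0
.553,-.0775,.029,72.9,0 -> [ -2.2   0.9 117.8] [ 0.1 -0.   0.2]
```

View pics/c2.png

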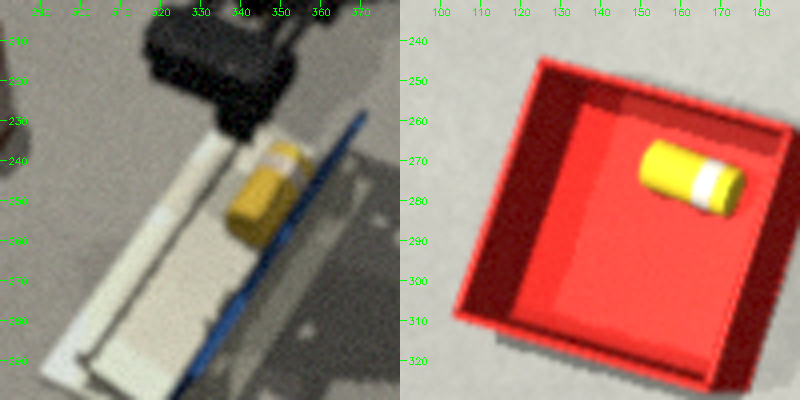

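Cartridge A is lying in the bin at (162,275) in the top view. B is still in place at (345,249) in the side view. Next is picking B.

Request:
move_arm(targets=[[[1,-2,1,50,0,0,0],[1,-2,1,90,0,0,0],[1,-2,1,105,0,0,0],[1,-2,1,114,0,0,0],[1,-2,1,118,0,0,0],[1,-2,1,118,0,0,0],[1,-2,1,118,0,0,0]]])

```text
clock: 8.02
tool_pos: [0.5532, -0.0796, 0.0295]
eef_rot: [0.149, 0.989, 0.0, 0.001]
contact_force: [0.6, -0.2, -0.2]
opening: 0.999
finger_force: 0.0
```

Request:
move_arm(targets=[[[0.5,1,0,0,0,0,0],[0.5,1,0,0,0,0,0],[0.5,1,0,0,0,0,0],[0.5,1,0,0,0,0,0],[0.5,1,0,-5,0,0,0],[0.5,1,0,-40,0,0,0],[0.5,1,0,-100,0,0,0],[0.5,1,0,-130,0,0,0]]])

```text
clock: 9.02
tool_pos: [0.5526, -0.0793, 0.1617]
eef_rot: [0.149, 0.989, 0.0, 0.002]
contact_force: [-0.1, -0.5, -1.1]
opening: 0.678
finger_force: 15.0
```

```bash
python3 go.py .445,.303,.16,72.9,0
```

```text
clk 9.03 pos [ 0.5526 -0.0793  0.1617] F [-0.1 -0.5 -1.1] q [ 0.25  0.72 -0.32  1.84  0.36  0.63  0.98] open 0.678
.445,.303,.16,72.9,0 -> [215.3 333.8   1.2] [0.  0.2 0. ]
```

Request:
move_arm(targets=[[[0.5,215,334,0,0,0,0],[0.5,215,334,0,0,0,0],[0.5,215,334,0,0,0,0],[0.5,215,334,0,0,0,0],[0.5,215,334,0,0,0,0],[0.5,215,334,0,0,0,0],[0.5,215,334,0,0,0,0],[0.5,215,334,0,0,0,0],[0.5,215,334,30,0,0,0],[0.5,215,334,30,0,0,0]]])

```text
clock: 10.28
tool_pos: [0.444, 0.2998, 0.1274]
eef_rot: [0.15, 0.989, -0.002, -0.001]
contact_force: [-0.2, -0.2, -0.2]
opening: 0.678
finger_force: 15.0
```

Request:
move_arm(targets=[[[0.5,0,0,50,0,0,0],[0.5,0,0,82,0,0,0],[0.5,0,0,82,0,0,0],[1,0,0,82,0,0,0],[1,0,0,82,0,0,0],[1,0,0,82,0,0,0],[1,0,0,30,0,0,0],[1,0,0,-30,0,0,0],[1,0,0,-90,0,0,0],[1,0,0,-90,0,0,0]]])

```text
clock: 11.52
tool_pos: [0.4466, 0.3052, 0.2237]
eef_rot: [0.149, 0.989, 0.004, 0.004]
contact_force: [0.9, -0.6, 0.3]
opening: 1.0
finger_force: 0.0
```

```bash
python3 go.py .56,-.3304,.21,26.2,0 .56,-.3304,.092,26.2,0
```

```text
clk 11.53 pos [0.4466 0.3052 0.2237] F [ 0.9 -0.6  0.3] q [-0.52  0.6  -0.27  1.84  0.24  0.72  0.35] open 1.0
.56,-.3304,.21,26.2,0 -> [-295.3 -574.2   10.4] [ 0.6  0.1 46.7]
.56,-.3304,.092,26.2,0 -> [-294.6 -575.3  128.4] [ 0.6  0.1 46.7]
```

Request:
move_arm(targets=[[[0.23,-295,-574,5,0,0,47],[0.23,-295,-574,5,0,0,47],[0.23,-295,-574,5,0,0,47],[0.23,-295,-574,5,0,0,47],[0.23,-295,-574,5,0,0,47],[0.23,-295,-574,5,0,0,47],[0.23,-295,-574,5,0,0,47],[0.23,-295,-574,5,0,0,47],[0.23,-295,-574,5,0,0,47],[0.23,-295,-574,5,0,0,47]]])

```text
clock: 12.78
tool_pos: [0.5536, -0.3138, 0.2129]
eef_rot: [0.53, 0.848, 0.0, -0.001]
contact_force: [0.6, 0.8, 0.4]
opening: 0.228
finger_force: 0.0
```

```bash
python3 go.py .56,-.3304,.19,26.2,0
```

```text
clk 12.78 pos [ 0.5536 -0.3138  0.2129] F [0.6 0.8 0.4] q [ 0.51  0.73 -0.12  1.56  0.11  0.86  0.8 ] open 0.228
.56,-.3304,.19,26.2,0 -> [-17.8  -1.5  22.9] [-0.  -0.1 -0.3]
```

Request:
move_arm(targets=[[[0.23,-18,-1.5,20,0,0,0],[0.23,-18,-1.5,20,0,0,0],[0.23,-18,-1.5,20,0,0,0],[0.23,-18,-1.5,20,0,0,0]]])

```text
clock: 13.28
tool_pos: [0.5612, -0.327, 0.1946]
eef_rot: [0.529, 0.848, 0.0, 0.0]
contact_force: [0.7, -0.4, 0.5]
opening: 0.231
finger_force: 0.0
```

```bash
python3 - <<'E'
from h import *
a=crop(r.snapshot("side"),325,90,420,205,5); b=crop(r.snapshot("top"),375,215,440,330,5); cv2.imwrite("pics/c3.png",np.hstack([a,b]))
t=r.snapshot("top"); cv2.imwrite("pics/bin.png",t[230:330,90:200,::-1])
E
python3 go.py .56,-.3304,.092,26.2,0
```

```text
clk 13.43 pos [ 0.561  -0.328   0.1945] F [ 0.4 -1.  -0. ] q [ 0.52  0.77 -0.12  1.53  0.11  0.85  0.81] open 0.227
.56,-.3304,.092,26.2,0 -> [ -1.7  -2.  102.5] [ 0.   0.  -0.2]
```

View pics/c3.png

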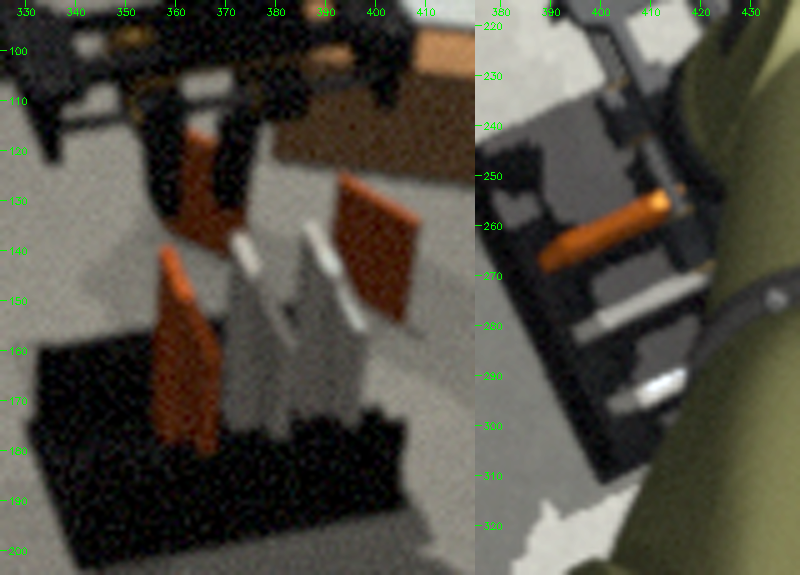

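The open fingers sit centred above the orange plate, with tips at about (360,135) and (371,132) in the side crop and the plate's top mid at (363,150). I'll descend with force checks.

Request:
move_arm(targets=[[[0.23,-1.5,-2,30,0,0,0],[0.23,-1.5,-2,52,0,0,0],[0.23,-1.5,-2,62,0,0,0],[0.23,-1.5,-2,70,0,0,0],[0.23,-1.5,-2,78,0,0,0]]])

```text
clock: 14.05
tool_pos: [0.5601, -0.3313, 0.1161]
eef_rot: [0.53, 0.848, 0.0, 0.001]
contact_force: [0.0, 0.7, 0.3]
opening: 0.23
finger_force: 0.0
```

```bash
python3 go.py .56,-.3304,.092,26.2,0
```

```text
clk 14.05 pos [ 0.5601 -0.3313  0.1161] F [0.  0.7 0.3] q [ 0.52  0.87 -0.11  1.58  0.13  0.69  0.8 ] open 0.23
.56,-.3304,.092,26.2,0 -> [ 0.8  0.3 24.1] [ 0.1  0.1 -0.3]
```

Clear of contact. I'll finish the descent and close with a firm grip.

Request:
move_arm(targets=[[[0.23,1,0,12,0,0,0],[0.23,1,0,24,0,0,0],[0.23,1,0,24,0,0,0],[0,1,0,24,0,0,0],[0,1,0,24,0,0,0],[0,1,0,24,0,0,0],[0,1,0,24,0,0,0]]], newtons=35)

```text
clock: 14.92
tool_pos: [0.5594, -0.3303, 0.0921]
eef_rot: [0.531, 0.848, 0.0, 0.0]
contact_force: [0.7, 0.1, -0.9]
opening: 0.09
finger_force: 34.9
```

```bash
python3 go.py .56,-.3304,.24,26.2,0
```

```text
clk 14.93 pos [ 0.5594 -0.3303  0.0921] F [ 0.7  0.1 -0.9] q [ 0.52  0.9  -0.11  1.6   0.14  0.65  0.79] open 0.09
.56,-.3304,.24,26.2,0 -> [  -0.4    0.6 -147.9] [ 0.   0.  -0.3]
```

Request:
move_arm(targets=[[[0,0,0,-6,0,0,0],[0,0,0,-20,0,0,0],[0,0,0,-40,0,0,0],[0,0,0,-60,0,0,0],[0,0,0,-90,0,0,0],[0,0,0,-120,0,0,0],[0,0,0,-140,0,0,0],[0,0,0,-140,0,0,0]]])

```text
clock: 15.92
tool_pos: [0.5595, -0.331, 0.2342]
eef_rot: [0.531, 0.847, -0.0, 0.002]
contact_force: [-0.5, -0.0, -2.3]
opening: 0.084
finger_force: 34.9
```

```bash
python3 - <<'E'
from h import *
# where the held plate is: lower edge ends predicted vs seen
s=r.snapshot("side"); t=r.snapshot("top"); 
b=crop(t,365,220,445,320,5)[:500]; a=crop(s,310,60,390,160,5)[:500]; cv2.imwrite("pics/c4.png",np.hstack([a,b]))
E
python3 go.py .535,-.019,.20,-17.13,20
```

```text
clk 16.02 pos [ 0.5583 -0.3302  0.2316] F [-0.3  0.  -2.6] q [ 0.53  0.73 -0.13  1.5   0.11  0.93  0.82] open 0.091
.535,-.019,.20,-17.13,20 -> [290.1 115.1  31.7] [-19.1  -7.5  42.6]
```

View pics/c4.png

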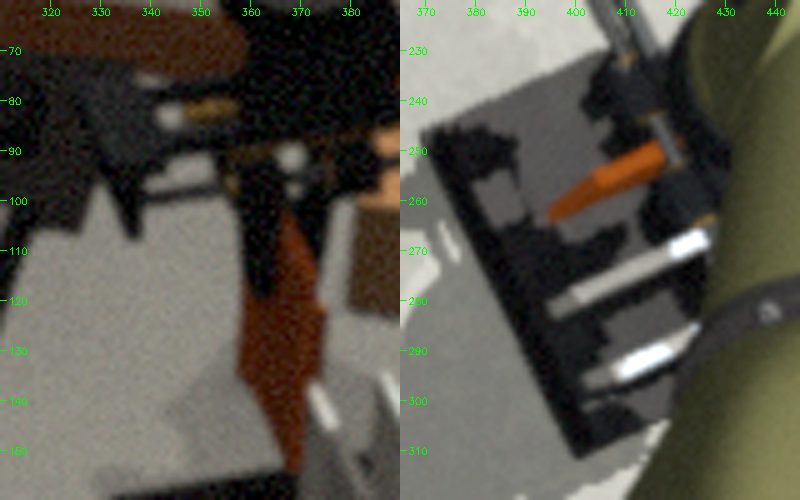

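The plate is lifted clear and the greys are still in their slots. The plate's lower corners are at about (368,154) near and (358,136) far in the side view. I'll check its pose in the hand against those.

Run:
```python
from h import *
from scipy.spatial.transform import Rotation as Ro
s=r.get_state(); R=Ro.from_quat(s["eef_rot"]).as_matrix(); p=s["tool_pos"]
for x in(-45,45):
    for z in (82,-38): 
        X=p+R@np.array([x,0,z])/1000; print(x,z,X.round(3),"side",proj("side",X).round(1),"top",proj("top",X).round(1))
```

```text
-45 82 [ 0.578 -0.371  0.15 ] side [[358.9 134.1]] top [[428.5 248.2]]
-45 -38 [ 0.578 -0.371  0.27 ] side [[361.1  95.1]] top [[442.3 238.6]]
45 82 [ 0.539 -0.29   0.15 ] side [[369.1 156.7]] top [[394.1 264. ]]
45 -38 [ 0.539 -0.29   0.27 ] side [[372.3 117.5]] top [[403.9 256.2]]
```

```bash
python3 - <<'E'
import numpy as np,subprocess
from scipy.spatial.transform import Rotation as Ro
A=Ro.from_euler("z",-.299).as_matrix()@Ro.from_euler("y",-20,degrees=True).as_matrix(); b=[.5582,-.0261,.018]
args=[",".join(f"{v:.4f}" for v in A@np.array(c)/1000+b)+",-17.13,20" for c in((12,0,165),(10,0,90),(4,0,83))]
open("args.txt","w").write(" ".join(args))
E
python3 go.py $(cat args.txt)
```

```text
clk 16.02 pos [ 0.5583 -0.3302  0.2316] F [-0.3  0.  -2.6] q [ 0.53  0.73 -0.13  1.5   0.11  0.93  0.82] open 0.091
0.5150,-0.0128,0.1772,-17.13,20 -> [304.4  99.8  54.5] [-19.1  -7.5  42.6]
0.5378,-0.0198,0.1060,-17.13,20 -> [288.  117.3 125.7] [-19.1  -7.5  42.6]
0.5347,-0.0188,0.0974,-17.13,20 -> [290.3 115.  134.3] [-19.1  -7.5  42.6]
```

Request:
move_arm(targets=[[[0,304,100,0,-19.1,-7.5,42.6],[0,304,100,0,-19.1,-7.5,42.6],[0,304,100,0,-19.1,-7.5,42.6],[0,304,100,0,-19.1,-7.5,42.6],[0,304,100,0,-19.1,-7.5,42.6],[0,304,100,0,-19.1,-7.5,42.6],[0,304,100,0,-19.1,-7.5,42.6],[0,304,100,25,-19.1,-7.5,42.6],[0,304,100,45,-19.1,-7.5,42.6],[0,304,100,45,-19.1,-7.5,42.6]]])

```text
clock: 17.27
tool_pos: [0.5195, -0.0142, 0.195]
eef_rot: [0.794, 0.584, 0.098, 0.136]
contact_force: [-1.1, 0.4, -2.1]
opening: 0.087
finger_force: 34.9
```

```bash
python3 - <<'E'
from h import *
from scipy.spatial.transform import Rotation as Ro
s=r.get_state(); R=Ro.from_quat(s["eef_rot"]).as_matrix(); p=s["tool_pos"]
for x in(-45,45):
    for z in (82,-38): 
        X=p+R@np.array([x,0,z])/1000; print(x,z,X.round(3),"side",proj("side",X).round(1),"top",proj("top",X).round(1))
a=crop(r.snapshot("side"),285,200,385,310,4); b=crop(r.snapshot("top"),235,200,335,310,4); cv2.imwrite("pics/c5.png",np.hstack([a,b]))
E
python3 go.py $(cat args.txt)
```

```text
-45 82 [ 0.532 -0.066  0.118] side [[356.2 233.4]] top [[297.9 266. ]]
-45 -38 [ 0.494 -0.053  0.231] side [[375.6 206.1]] top [[289.8 276.5]]
45 82 [0.559 0.02  0.117] side [[337.3 261.8]] top [[262.6 253.9]]
45 -38 [0.521 0.033 0.231] side [[355.7 236.1]] top [[250.3 262.9]]
clk 17.38 pos [ 0.5193 -0.0142  0.1953] F [-0.5  0.2 -1.1] q [-0.36  0.58  0.31  2.25 -0.75  0.04  0.33] open 0.089
0.5150,-0.0128,0.1772,-17.13,20 -> [  0.1 -10.2  15.6] [-0.7  0.3 -0.2]
0.5378,-0.0198,0.1060,-17.13,20 -> [  0.4 -11.2  90.7] [-0.7  0.3 -0.2]
0.5347,-0.0188,0.0974,-17.13,20 -> [  0.5 -17.1  97.7] [-0.7  0.3 -0.2]
```

View pics/c5.png

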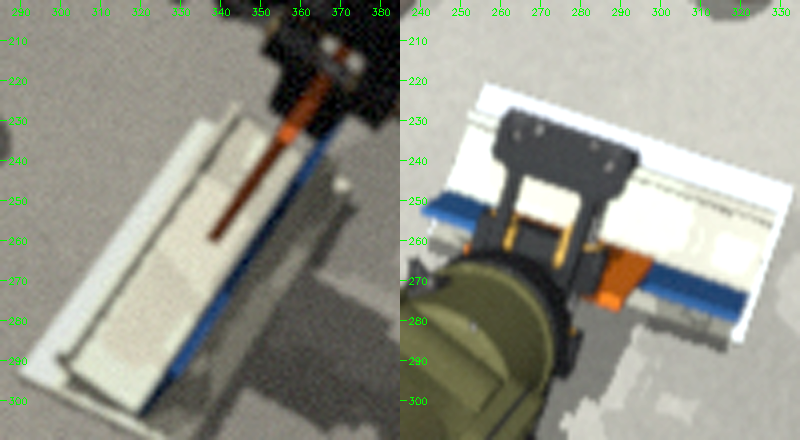

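The plate is held above the stand, its lower edge seen at (338,260)–(356,233) in the side view, as predicted. Joint 6 is at its lower limit of 0.04, so I'll move gently and watch it.

Request:
move_arm(targets=[[[0,0,-5,8,-0.7,0.3,0],[0,0,-10,16,-0.7,0.3,0],[0,0,-10,16,-0.7,0.3,0],[0,0,-10,16,-0.7,0.3,0]]])

```text
clock: 17.88
tool_pos: [0.5222, -0.0099, 0.1883]
eef_rot: [0.794, 0.584, 0.097, 0.134]
contact_force: [-0.5, 0.7, -1.8]
opening: 0.089
finger_force: 34.9
```

```bash
python3 go.py $(cat args.txt)
```

```text
clk 17.88 pos [ 0.5222 -0.0099  0.1883] F [-0.5  0.7 -1.8] q [-0.36  0.6   0.31  2.24 -1.    0.04  0.56] open 0.089
0.5150,-0.0128,0.1772,-17.13,20 -> [-4.9 -9.3  8.5] [-0.9  0.2 -0.2]
0.5378,-0.0198,0.1060,-17.13,20 -> [ -4.6 -10.   83.6] [-0.9  0.2 -0.2]
0.5347,-0.0188,0.0974,-17.13,20 -> [ -4.6 -15.9  90.7] [-0.9  0.2 -0.2]
```

Joint 5 has also gone to its limit, so this is a poor elbow branch. I'll back out to vertical above the stand and look at the joints before tilting.

```bash
python3 go.py .54,-.02,.22,-17.13,0
```

```text
clk 17.88 pos [ 0.5222 -0.0099  0.1883] F [-0.5  0.7 -1.8] q [-0.36  0.6   0.31  2.24 -1.    0.04  0.56] open 0.089
.54,-.02,.22,-17.13,0 -> [ -4.4  29.3 -23.4] [19.1  0.2 -0.2]
```

Request:
move_arm(targets=[[[0,-4,29,-23,19,0,0],[0,-4,29,-23,19,0,0],[0,-4,29,-23,19,0,0],[0,-4,29,-23,19,0,0],[0,-4,29,-23,19,0,0],[0,-4,29,-23,19,0,0]]])

```text
clock: 18.62
tool_pos: [0.5384, -0.0185, 0.2186]
eef_rot: [0.805, 0.593, -0.001, 0.0]
contact_force: [-1.0, -0.5, -2.3]
opening: 0.089
finger_force: 34.9
```

```bash
python3 go.py .54,-.02,.20,-17.13,12
```

```text
clk 18.62 pos [ 0.5384 -0.0185  0.2186] F [-1.  -0.5 -2.3] q [-0.51  0.75  0.83  1.88 -0.73  0.85  0.39] open 0.089
.54,-.02,.20,-17.13,12 -> [-0.9  2.  18.6] [-12.    0.1  -0.1]
```

```bash
cat > fk.py <<'E'
import numpy as np
from scipy.optimize import least_squares
from scipy.spatial.transform import Rotation as Ro
D=[([-1.291221,.68991224,-.19451118,1.56624181,.15729687,.90247959,-.2150874],[.15197534,.60565801,.23798196],[.122538706,.992463392,-.00082457734,-.000041477]),
([-.13,.68,-.26,1.92,.3,.58,.69],[.5201,.1043,.1662],[.148,.989,0,0]),
([0.04,.76,-.28,1.78,.32,.65,.86],[.5805,.0227,.151],[.147,.989,0,0]),
([-0.,.95,-.19,1.82,.39,.41,.8],[.5832,.018,.0305],[.149,.989,0,0]),
([.24,.74,-.31,1.86,.37,.6,.98],[.5506,-.0778,.1468],[.147,.989,0.001,0]),
([.52,.77,-.12,1.53,.11,.85,.81],[.561,-.328,.1945],[.529,.848,0,0]),
([.52,.9,-.11,1.6,.14,.65,.79],[.5594,-.3303,.0921],[.531,.848,0,0]),
([-.36,.58,.31,2.25,-.75,.04,.33],[.5193,-.0142,.1953],[.794,.584,.098,.136]),
([-.36,.6,.31,2.24,-1.,.04,.56],[.5222,-.0099,.1883],[.794,.584,.097,.134]),
([-.51,.75,.83,1.88,-.73,.85,.39],[.5384,-.0185,.2186],[.805,.593,-.001,0.])]
rz=lambda a:Ro.from_euler("z",a).as_matrix(); ry=lambda a:Ro.from_euler("y",a).as_matrix()
def fk(q,P,S):
    h,L1,L2,L3,a1,o5,o7,o1=P; z=np.array([0,0,1.]); x=np.array([1.,0,0])
    R=rz(S[0]*q[0]+o1)@ry(q[1]); p=np.array([0,0,h])
    R=R@rz(S[1]*q[2]); p=p+R@(L1*z+a1*x); R=R@ry(q[3]); p=p+R@(-a1*x+L2*z)
    R=R@rz(S[2]*q[4]+o5)@ry(q[5]); p=p+R@(L3*z); R=R@rz(S[3]*q[6]+o7); return p,R
def fit():
    best=None
    import itertools
    for S in itertools.product((-1,1),repeat=4):
      for o5 in (0,):
       for o7 in (0,1.57,3.14,-1.57):
        f=lambda P:np.concatenate([np.r_[(fk(q,P,S)[0]-p)*5,(fk(q,P,S)[1]-Ro.from_quat(u).as_matrix() if len(u)==4 else 0*np.eye(3)).ravel()] for q,p,u in [(a,np.array(b),(c if len(c)==4 else c+[0])) for a,b,c in D]])
        s=least_squares(f,[.35,.4,.4,.25,0,o5,o7,0],max_nfev=60)
        if best is None or s.cost<best[0]: best=(s.cost,s.x,S,f(s.x).reshape(len(D),12))
    return best
if __name__=="__main__":
    c,P,S,res=fit(); print(c,P.round(4).tolist(),S); print(np.abs(res[:,:3]).max(1)/5, np.abs(res[:,3:]).max(1))
E
python3 fk.py
```

```text
0.007231675369813825 [0.3798, 0.5747, 0.3478, 0.3656, -0.005, 0.0058, -4.7942, -0.079] (-1, -1, -1, -1)
[0.00280159 0.00540992 0.0026073  0.00153417 0.00507737 0.00294251
 0.00326562 0.00317107 0.00350302 0.01424323] [0.00466671 0.00297653 0.00634367 0.00417774 0.00461458 0.00636153
 0.00491434 0.03020311 0.02469166 0.00943019]
```

```bash
cat > ik.py <<'E'
from fk import *; from go import Rt
P=[0.3798,0.5747,0.3478,0.3656,-0.005,0.0058,-4.7942,-0.079];S=(-1,-1,-1,-1)
lo=np.array([-3.01,-.46,-1.47,.13,-1,.04,-2.66]);hi=np.array([3.01,2.08,1.51,2.56,4.14,2.09,2.66])
def ik(p,th,ti,q3,seeds):
    out=None
    for s in seeds:
        s=np.clip(np.array(s,float),lo+.01,hi-.01); m=[0,1,3,4,5,6]
        def f(v):
            q=np.insert(v,2,q3); a,B=fk(q,P,S); return np.r_[(a-p)*10,(B-Rt(th,ti)).ravel()]
        o=least_squares(f,s[m],bounds=(lo[m],hi[m]))
        if out is None or o.cost<out[0]: out=(o.cost,np.insert(o.x,2,q3))
    return out
if __name__=="__main__":
    for p,ti in(([.535,-.019,.097],20),([.515,-.013,.177],20),([.535,-.019,.097],12),([.54,-.02,.2],12)):
        for q3 in (-.9,-.6,-.3,0,.3,.6,.9):
            c,q=ik(np.array(p),-17.13,ti,q3,[[0.1,.75,q3,1.85,a,.5,b] for a in(-.5,.5,1.5,3) for b in(-1.5,0,1.5)])
            print(p,ti,q3,"cost %.4f"%c,q.round(2))
E
python3 ik.py | grep -v clk
```

```text
[0.535, -0.019, 0.097] 20 -0.9 cost 0.0000 [ 0.37  0.98 -0.9   2.3   1.9   0.87 -2.29]
[0.535, -0.019, 0.097] 20 -0.6 cost 0.0000 [ 0.22  0.87 -0.6   2.3   2.04  0.63 -2.43]
[0.535, -0.019, 0.097] 20 -0.3 cost 0.0000 [ 0.06  0.81 -0.3   2.3   2.25  0.43 -2.66]
[0.535, -0.019, 0.097] 20 0 cost 0.0061 [-0.14  0.78  0.    2.22  2.23  0.19 -2.66]
[0.535, -0.019, 0.097] 20 0.3 cost 0.0000 [-0.3   0.81  0.3   2.3   3.49  0.3   2.37]
[0.535, -0.019, 0.097] 20 0.6 cost 0.0000 [-0.47  0.87  0.6   2.3   4.02  0.44  1.83]
[0.535, -0.019, 0.097] 20 0.9 cost 0.0021 [-0.62  0.99  0.9   2.35  4.14  0.7   1.68]
[0.515, -0.013, 0.177] 20 -0.9 cost 0.0000 [ 0.38  0.75 -0.9   2.3   1.67  0.73 -2.12]
[0.515, -0.013, 0.177] 20 -0.6 cost 0.0000 [ 0.23  0.66 -0.6   2.3   1.73  0.5  -2.17]
[0.515, -0.013, 0.177] 20 -0.3 cost 0.0000 [ 0.05  0.61 -0.3   2.3   1.84  0.31 -2.27]
[0.515, -0.013, 0.177] 20 0 cost 0.0000 [-0.14  0.59  0.    2.3   2.18  0.15 -2.6 ]
[0.515, -0.013, 0.177] 20 0.3 cost 0.0000 [-0.33  0.61  0.3   2.3   3.77  0.1   2.11]
[0.515, -0.013, 0.177] 20 0.6 cost 0.0013 [-0.51  0.67  0.6   2.34
[... 583 characters left out ...]
46  0.87  0.6   2.28  4.14  0.41  1.72]
[0.535, -0.019, 0.097] 12 0.9 cost 0.0332 [-0.62  1.    0.9   2.35  4.14  0.7   1.68]
[0.54, -0.02, 0.2] 12 -0.9 cost 0.0000 [ 0.44  0.73 -0.9   2.08  1.16  0.72 -1.54]
[0.54, -0.02, 0.2] 12 -0.6 cost 0.0000 [ 0.28  0.64 -0.6   2.08  0.98  0.52 -1.35]
[0.54, -0.02, 0.2] 12 -0.3 cost 0.0000 [ 0.1   0.59 -0.3   2.08  0.69  0.38 -1.06]
[0.54, -0.02, 0.2] 12 0 cost 0.0000 [-0.08  0.57  0.    2.08  0.22  0.3  -0.58]
[0.54, -0.02, 0.2] 12 0.3 cost 0.0000 [-0.27  0.59  0.3   2.08 -0.36  0.32 -0.  ]
[0.54, -0.02, 0.2] 12 0.6 cost 0.0000 [-0.45  0.64  0.6   2.08 -0.8   0.42  0.44]
[0.54, -0.02, 0.2] 12 0.9 cost 0.0006 [-0.61  0.73  0.9   2.05 -1.    0.62  0.64]
```

```bash
cat > sim.py <<'E'
from ik import *
def step_to(q,p,R,n=40,lam=1e-3):
    # straight-line pose path, damped LS per substep, limits clipped (clipped joints locked)
    p0,R0=fk(q,P,S); w=Ro.from_matrix(R@R0.T).as_rotvec(); qs=q.copy(); m6=9
    for k in range(1,n+1):
        pt=p0+(p-p0)*k/n; Rt_=Ro.from_rotvec(w*k/n).as_matrix()@R0
        for _ in range(3):
            a,B=fk(qs,P,S); e=np.r_[pt-a,Ro.from_matrix(Rt_@B.T).as_rotvec()*.3]
            J=np.zeros((6,7))
            for i in range(7):
                d=qs.copy(); d[i]+=1e-5; a2,B2=fk(d,P,S); J[:,i]=np.r_[a2-a,Ro.from_matrix(B2@B.T).as_rotvec()*.3]/1e-5
            free=np.ones(7,bool)
            for _ in range(7):
                Jf=J*free; dq=Jf.T@np.linalg.solve(Jf@Jf.T+lam*np.eye(6)*1e-1,e)
                bad=free&((qs+dq<lo)|(qs+dq>hi))
                if not bad.any(): break
                free&=~bad
            qs=np.clip(qs+dq,lo,hi)
        m6=min(m6,qs[5])
    a,B=fk(qs,P,S); print(qs.round(2),"perr %.1f mm"%(np.linalg.norm(a-p)*1e3),"min q6 %.2f"%m6); return qs
if __name__=="__main__":
    q=np.array([-1.291,.69,-.195,1.566,.157,.902,-.215])
    for a in((.582,.02,.15,72.9,0),(.51,.29,.16,72.9,0),(.553,-.078,.147,72.9,0),(.445,.303,.16,72.9,0),(.56,-.33,.195,26.2,0),(.558,-.33,.232,26.2,0),(.519,-.014,.195,-17.13,20),(.522,-.010,.188,-17.13,20),(.5384,-.0185,.2186,-17.13,0)):
        q=step_to(q,np.array(a[:3]),Rt(*a[3:]))
E
python3 sim.py | grep -v clk
```

```text
[ 0.05  0.77 -0.29  1.78  0.34  0.64  0.83] perr 0.0 mm min q6 0.53
[-0.46  0.75 -0.23  1.76  0.27  0.66  0.43] perr 0.0 mm min q6 0.61
[ 0.24  0.75 -0.31  1.86  0.39  0.59  0.96] perr 0.0 mm min q6 0.56
[-0.56  0.7  -0.2   1.91  0.25  0.56  0.35] perr 0.0 mm min q6 0.50
[ 0.53  0.77 -0.15  1.54  0.14  0.84  0.79] perr 0.0 mm min q6 0.50
[ 0.54  0.73 -0.15  1.51  0.13  0.92  0.8 ] perr 0.0 mm min q6 0.84
[-0.32  0.56  0.28  2.25 -0.84  0.06  0.44] perr 3.3 mm min q6 0.06
[-0.32  0.58  0.27  2.25 -0.99  0.04  0.58] perr 3.3 mm min q6 0.04
[-0.47  0.7   0.74  1.85 -0.62  0.83  0.29] perr 0.0 mm min q6 0.07
```

The simple DLS model reproduces the controller's joint paths, so I'll search for waypoints that end on the good branch (q3 < 0, q5 ≈ 2).

```bash
cat > plan.py <<'E'
import io,contextlib,time
from sim import *
A=Ro.from_euler("z",-.299).as_matrix()@Ro.from_euler("y",-20,degrees=True).as_matrix(); b=np.array([.5582,-.0261,.018])
cr=lambda *c:A@np.array(c)/1000+b
q0=np.array([-.51,.75,.83,1.88,-.73,.85,.39])
def margin(q): return np.min(np.minimum(q-lo,hi-q))
rng=np.random.default_rng(0); best=[]; t0=time.time()
def quiet(*a,**k):
    with contextlib.redirect_stdout(io.StringIO()): return step_to(*a,**k)
while time.time()-t0<240:
    W=[]; n=rng.integers(1,3)
    for _ in range(n):
        W.append((rng.uniform(.48,.7),rng.uniform(-.25,.2),rng.uniform(.22,.35),rng.uniform(-110,100),rng.uniform(-30,25)))
    flip=rng.random()<.3
    q=q0; mg=9; ok=True; e=0
    seq=[(np.array(w[:3]),Rt(*w[3:])) for w in W]
    F=Rt(-17.13,20) if not flip else Rt(-17.13,20)@np.diag([-1,-1,1.])
    seq+=[(cr(12,0,165),F),(cr(10,0,90),F),(cr(4,0,83),F)]
    for p,R in seq:
        q=quiet(q,p,R,n=14); a,B=fk(q,P,S); e=max(e,np.linalg.norm(a-p)+.1*np.linalg.norm(B-R)); mg=min(mg,margin(q))
        if e>.004 or mg<.05: ok=False;break
    if ok: best.append((mg,flip,[np.round(w,2).tolist() for w in W],q.round(2).tolist()))
best.sort(key=lambda t:-t[0])
print(len(best)); 
for x in best[:6]: print(x)
E
python3 plan.py | grep -v clk
```

```text
51
(np.float64(0.2155425966676238), True, [[0.54, -0.08, 0.28, 18.54, -26.07]], [0.12, 0.82, -0.4, 2.31, 2.18, 0.5, 0.56])
(np.float64(0.20333432592248404), True, [[0.6, -0.01, 0.23, 96.21, 1.43], [0.48, 0.1, 0.35, 13.87, -12.42]], [0.11, 0.82, -0.39, 2.31, 2.19, 0.49, 0.55])
(np.float64(0.203094707250951), True, [[0.57, -0.2, 0.23, -11.34, -22.52]], [0.11, 0.82, -0.39, 2.31, 2.19, 0.49, 0.55])
(np.float64(0.2030912778894788), True, [[0.61, 0.17, 0.23, 95.0, -4.99], [0.67, -0.17, 0.34, 52.64, 5.91]], [0.11, 0.82, -0.39, 2.31, 2.19, 0.49, 0.55])
(np.float64(0.2024664731703174), True, [[0.68, -0.07, 0.33, 78.03, -17.55]], [0.11, 0.82, -0.39, 2.31, 2.19, 0.49, 0.55])
(np.float64(0.2022356144510516), True, [[0.51, 0.19, 0.33, 73.58, -3.76]], [0.11, 0.82, -0.39, 2.31, 2.19, 0.49, 0.55])
```

```bash
sed -i 's/^while time/if __name__!="__main__": t0-=999\nwhile time/; s/^print(len(best)); $/pass/' plan.py
python3 - <<'E' | grep -v clk
from plan import *
Fl=np.diag([-1,-1,1.]); F=Rt(-17.13,20)@Fl
for via in ([(.54,-.02,.27,73,0)],[(.54,-.02,.27,73,0),(.54,-.02,.27,118,0)],[(.54,-.02,.27,73,0),(.54,-.02,.27,162.87,0)]):
    print(via); q=q0
    for w in via: q=step_to(q,np.array(w[:3]),Rt(*w[3:]))
    for c in ((12,0,165),(10,0,90),(4,0,83)): q=step_to(q,cr(*c),F)
E
python3 go.py .54,-.02,.27,73,0
```

```text
[(0.54, -0.02, 0.27, 73, 0)]
[-0.3   0.57  0.43  1.78 -0.3   0.86  1.54] perr 0.0 mm min q6 0.83
[-0.04  0.6  -0.16  2.3   1.94  0.23  0.78] perr 0.0 mm min q6 0.06
[ 0.09  0.79 -0.35  2.29  2.17  0.44  0.57] perr 0.0 mm min q6 0.24
[ 0.1   0.82 -0.38  2.31  2.2   0.48  0.54] perr 0.0 mm min q6 0.44
[(0.54, -0.02, 0.27, 73, 0), (0.54, -0.02, 0.27, 118, 0)]
[-0.3   0.57  0.43  1.78 -0.3   0.86  1.54] perr 0.0 mm min q6 0.83
[-0.16  0.54  0.19  1.78 -0.13  0.83  2.15] perr 0.0 mm min q6 0.83
[-0.02  0.6  -0.19  2.3   1.91  0.25  0.81] perr 0.0 mm min q6 0.05
[ 0.1   0.8  -0.37  2.29  2.15  0.46  0.59] perr 0.0 mm min q6 0.26
[ 0.11  0.82 -0.4   2.31  2.18  0.49  0.56] perr 0.0 mm min q6 0.46
[(0.54, -0.02, 0.27, 73, 0), (0.54, -0.02, 0.27, 162.87, 0)]
[-0.3   0.57  0.43  1.78 -0.3   0.86  1.54] perr 0.0 mm min q6 0.83
[ 0.09  0.54 -0.21  1.78  0.15  0.83  2.65] perr 0.0 mm min q6 0.82
[-0.03  0.6  -0.17  2.3   1.93  0.24  0.79] perr 0.0 mm min q6 0.05
[ 0.1   0.8  -0.36  2.29  2.16  0.45  0.58] perr 0.0 mm min q6 0.25
[ 0.11  0.82 -0.38  2.31  2.19  0.49  0.54] perr 0.0 mm min q6 0.45
clk 18.62 pos [ 0.5384 -0.0185  0.2186] F [-1.  -0.5 -2.3] q [-0.51  0.75  0.83  1.88 -0.73  0.85  0.39] open 0.089
.54,-.02,.27,73,0 -> [ -1.    1.9 -51.4] [ -0.1   0.1 -90.2]
```

Request:
move_arm(targets=[[[0,0,0,-51,0,0,-90],[0,0,0,-51,0,0,-90],[0,0,0,-51,0,0,-90],[0,0,0,-51,0,0,-90],[0,0,0,-51,0,0,-90],[0,0,0,-51,0,0,-90],[0,0,0,-51,0,0,-90],[0,0,0,-51,0,0,-90],[0,0,0,-51,0,0,-90],[0,0,0,-51,0,0,-90]]])

```text
clock: 19.88
tool_pos: [0.5391, -0.0188, 0.2702]
eef_rot: [0.15, 0.989, -0.001, 0.0]
contact_force: [-0.0, 0.4, -1.3]
opening: 0.084
finger_force: 34.9
```

```bash
cat > to.py <<'E'
# print shift/turn from the present pose to cradle points with the flipped tilted grasp
import sys; from go import *
A=Ro.from_euler("z",-.299).as_matrix()@Ro.from_euler("y",-20,degrees=True).as_matrix(); b=np.array([.5582,-.0261,.018])
F=Rt(-17.13,20)@np.diag([-1,-1,1.])
print("TCP in cradle mm",(A.T@(p-b)*1000).round(1))
for a in ((12,0,165),(12,0,90),(4,0,83)):
    print(a,(R.T@(A@np.array(a)/1000+b-p)*1000).round(1),Ro.from_matrix(R.T@F).as_rotvec(degrees=True).round(1))
E
python3 to.py
```

```text
clk 19.88 pos [ 0.5391 -0.0188  0.2702] F [-0.   0.4 -1.3] q [-0.31  0.57  0.42  1.81 -0.3   0.83  1.52] open 0.084
TCP in cradle mm [ 67.1   1.4 244. ]
(12, 0, 165) [24.8 -1.3 93.1] [ 15.6 -15.8 -89.1]
(12, 0, 90) [ -0.9  -1.1 163.6] [ 15.6 -15.8 -89.1]
(4, 0, 83) [  4.3  -1.1 172.9] [ 15.6 -15.8 -89.1]
```

Request:
move_arm(targets=[[[0,2,0,8,15.6,-15.8,-89],[0,5,0,16,15.6,-15.8,-89],[0,7,0,25,15.6,-15.8,-89],[0,10,0,35,15.6,-15.8,-89],[0,12,0,45,15.6,-15.8,-89],[0,15,0,55,15.6,-15.8,-89],[0,17,0,65,15.6,-15.8,-89],[0,20,0,75,15.6,-15.8,-89],[0,22,0,85,15.6,-15.8,-89],[0,25,-1,93,15.6,-15.8,-89]]])

```text
clock: 21.12
tool_pos: [0.5116, -0.0146, 0.1868]
eef_rot: [-0.566, 0.809, -0.13, 0.087]
contact_force: [0.2, 0.7, -1.8]
opening: 0.087
finger_force: 34.9
```

```bash
python3 to.py
```

```text
clk 21.12 pos [ 0.5116 -0.0146  0.1868] F [ 0.2  0.7 -1.8] q [-0.27  0.58  0.17  2.25  0.87  0.08  1.78] open 0.087
TCP in cradle mm [ 12.7  -2.7 175.1]
(12, 0, 165) [-2.9  0.5 10. ] [ 2.  -1.4 -2.7]
(12, 0, 90) [-4.8 -2.1 84.9] [ 2.  -1.4 -2.7]
(4, 0, 83) [-4.6  5.7 92.2] [ 2.  -1.4 -2.7]
```

Request:
move_arm(targets=[[[0,-3,0,5,2,-1.4,-2.7],[0,-3,0,10,2,-1.4,-2.7],[0,-3,0,10,2,-1.4,-2.7],[0,-3,0,10,2,-1.4,-2.7],[0,-3,0,10,2,-1.4,-2.7]]])

```text
clock: 21.75
tool_pos: [0.5154, -0.0132, 0.1773]
eef_rot: [-0.585, 0.793, -0.139, 0.103]
contact_force: [-0.4, 1.1, -2.4]
opening: 0.087
finger_force: 34.9
```

```bash
python3 to.py
python3 - <<'E'
from sim import *
from plant import r
q=np.array(r.get_state()["q"]); from to import A,b,F
for c in ((12,0,165),(12,0,90),(4,0,83)): q=step_to(q,A@np.array(c)/1000+b,F)
E
```

```text
clk 21.75 pos [ 0.5154 -0.0132  0.1773] F [-0.4  1.1 -2.4] q [-0.12  0.59 -0.06  2.28  1.76  0.19  0.95] open 0.087
TCP in cradle mm [ 12.5  -0.2 165. ]
(12, 0, 165) [-0.2  0.5 -0. ] [ 0.1  0.  -0.1]
(12, 0, 90) [-0.2  0.4 75. ] [ 0.1  0.  -0.1]
(4, 0, 83) [-0.2  8.4 82. ] [ 0.1  0.  -0.1]
clk 21.75 pos [ 0.5154 -0.0132  0.1773] F [-0.4  1.1 -2.4] q [-0.12  0.59 -0.06  2.28  1.76  0.19  0.95] open 0.087
TCP in cradle mm [ 12.5  -0.2 165. ]
(12, 0, 165) [-0.2  0.5 -0. ] [ 0.1  0.  -0.1]
(12, 0, 90) [-0.2  0.4 75. ] [ 0.1  0.  -0.1]
(4, 0, 83) [-0.2  8.4 82. ] [ 0.1  0.  -0.1]
[-0.02  0.6  -0.18  2.3   1.92  0.24  0.8 ] perr 0.0 mm min q6 0.19
[ 0.1   0.79 -0.36  2.29  2.15  0.45  0.59] perr 0.0 mm min q6 0.25
[ 0.11  0.82 -0.39  2.31  2.19  0.49  0.55] perr 0.0 mm min q6 0.45
```

It is now on the good branch, with joint 6 moving away from its limit. I'll descend along the back to 8 mm above the floor.

Request:
move_arm(targets=[[[0,0,0,15,0,0,0],[0,0,0,30,0,0,0],[0,0,0,45,0,0,0],[0,0,0,57,0,0,0],[0,0,0,67,0,0,0],[0,0,0,74,0,0,0],[0,0,0,74,0,0,0],[0,0,0,74,0,0,0]]])

```text
clock: 22.75
tool_pos: [0.5404, -0.0207, 0.1082]
eef_rot: [-0.585, 0.792, -0.14, 0.103]
contact_force: [0.9, 0.1, -0.8]
opening: 0.087
finger_force: 34.9
```

```bash
python3 - <<'E'
from h import *
a=crop(r.snapshot("side"),285,200,385,310,4); b=crop(r.snapshot("top"),235,200,335,310,4); cv2.imwrite("pics/c6.png",np.hstack([a,b]))
E
python3 to.py
```

```text
clk 22.85 pos [ 0.5405 -0.0207  0.1084] F [-0.1 -0.3 -1.6] q [ 0.05  0.76 -0.29  2.25  2.03  0.39  0.71] open 0.087
TCP in cradle mm [13.5 -0.  91.3]
(12, 0, 165) [ -0.    1.5 -73.8] [-0.1 -0.   0. ]
(12, 0, 90) [-0.   1.5  1.2] [-0.1 -0.   0. ]
(4, 0, 83) [-0.1  9.5  8.2] [-0.1 -0.   0. ]
```

View pics/c6.png

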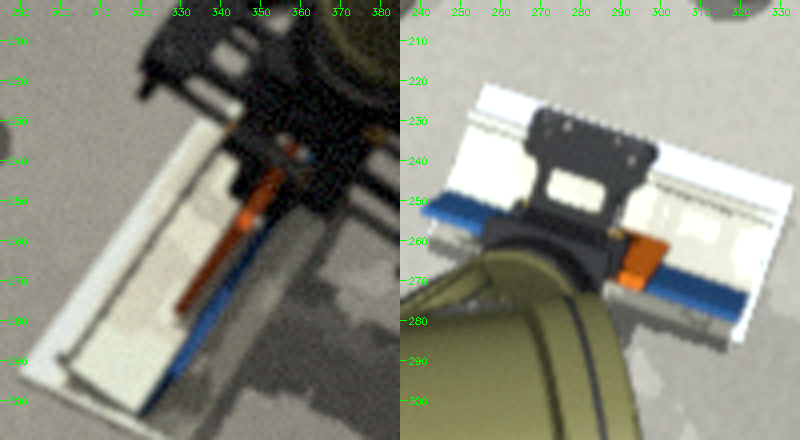

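The plate is parallel to the back and just in front of it, with its lower near corner at about (330,278) in the side view. I'll lower the last millimetres with force checks.

Request:
move_arm(targets=[[[0,0,3,3,0,0,0],[0,0,6,5,0,0,0],[0,0,7,7,0,0,0],[0,0,7,7,0,0,0]]])

```text
clock: 23.35
tool_pos: [0.5363, -0.0196, 0.0987]
eef_rot: [-0.585, 0.792, -0.14, 0.103]
contact_force: [0.0, -0.7, -1.0]
opening: 0.084
finger_force: 34.9
```

```bash
python3 to.py
```

```text
clk 23.35 pos [ 0.5363 -0.0196  0.0987] F [ 0.  -0.7 -1. ] q [ 0.07  0.79 -0.33  2.26  2.06  0.43  0.67] open 0.084
TCP in cradle mm [ 6.1 -0.3 83.7]
(12, 0, 165) [ -0.2  -5.9 -81.3] [-0. -0.  0.]
(12, 0, 90) [-0.3 -5.9 -6.3] [-0. -0.  0.]
(4, 0, 83) [-0.3  2.1  0.7] [-0. -0.  0.]
```

Request:
move_arm(targets=[[[0,0,0,1,0,0,0],[0,0,0,2,0,0,0],[0,0,0,2,0,0,0]]])

```text
clock: 23.72
tool_pos: [0.5372, -0.0198, 0.0972]
eef_rot: [-0.585, 0.792, -0.14, 0.103]
contact_force: [0.5, -0.6, -2.6]
opening: 0.091
finger_force: 34.9
```

Request:
move_arm(targets=[[[0,0,1,0.5,0,0,0],[0,0,2,1,0,0,0],[0,0,2,1,0,0,0]]])

```text
clock: 24.1
tool_pos: [0.5366, -0.0194, 0.0968]
eef_rot: [-0.585, 0.792, -0.141, 0.104]
contact_force: [-2.3, 0.4, 7.9]
opening: 0.091
finger_force: 35.0
```

```bash
python3 to.py
```

```text
clk 24.1 pos [ 0.5366 -0.0194  0.0968] F [-2.3  0.4  7.9] q [ 0.07  0.79 -0.34  2.26  2.08  0.44  0.66] open 0.091
TCP in cradle mm [ 5.7  0.1 81.7]
(12, 0, 165) [  0.1  -6.6 -83.2] [-0.2  0.   0. ]
(12, 0, 90) [ 0.1 -6.3 -8.2] [-0.2  0.   0. ]
(4, 0, 83) [ 0.1  1.7 -1.3] [-0.2  0.   0. ]
```

The plate touches the floor at the expected height, with about 10 N. I'll ease the pressure and nudge it toward the back.

Request:
move_arm(targets=[[[0,0,1,-0.5,0,0,0],[0,0,2,-0.5,0,0,0],[0,0,2.5,-0.5,0,0,0],[0,0,2.5,-0.5,0,0,0]]])

```text
clock: 24.6
tool_pos: [0.5355, -0.0192, 0.0964]
eef_rot: [-0.584, 0.792, -0.142, 0.105]
contact_force: [1.5, -1.5, 7.4]
opening: 0.087
finger_force: 35.0
```

```bash
python3 to.py
```

```text
clk 24.6 pos [ 0.5355 -0.0192  0.0964] F [ 1.5 -1.5  7.4] q [ 0.07  0.8  -0.35  2.27  2.08  0.45  0.65] open 0.087
TCP in cradle mm [ 4.5 -0.  81.8]
(12, 0, 165) [ -0.   -8.  -83.2] [-0.3 -0.  -0. ]
(12, 0, 90) [-0.  -7.5 -8.2] [-0.3 -0.  -0. ]
(4, 0, 83) [-0.   0.5 -1.2] [-0.3 -0.  -0. ]
```

Request:
move_arm(targets=[[[0.15,0,2.5,0,0,0,0],[0.3,0,2.5,0,0,0,0],[0.6,0,2.5,0,0,0,0],[0.6,0,2.5,0,0,0,0],[0.6,0,2.5,-10,0,0,0],[0.6,0,2.5,-30,0,0,0],[0.6,0,2.5,-60,0,0,0],[0.6,0,2.5,-100,0,0,0],[0.6,0,2.5,-130,0,0,0]]])

```text
clock: 25.72
tool_pos: [0.4894, -0.0073, 0.206]
eef_rot: [-0.586, 0.792, -0.14, 0.099]
contact_force: [-0.3, -0.2, 0.2]
opening: 0.597
finger_force: 0.0
```

```bash
python3 to.py; python3 go.py .42,.1,.30,163,0
python3 - <<'E'
from sim import *
from plant import r
q=np.array(r.get_state()["q"])
q=step_to(q,np.array([.42,.1,.30]),Rt(163,0))
E
```

```text
clk 25.73 pos [ 0.4894 -0.0073  0.206 ] F [-0.3 -0.2  0.2] q [-0.21  0.51  0.04  2.31  1.45  0.15  1.23] open 0.597
TCP in cradle mm [ -2.7  -2.3 201.1]
(12, 0, 165) [ -2.5 -14.9  36. ] [ 0.3 -0.4  0.2]
(12, 0, 90) [ -3.  -15.2 111. ] [ 0.3 -0.4  0.2]
(4, 0, 83) [ -3.1  -7.3 118. ] [ 0.3 -0.4  0.2]
clk 25.73 pos [ 0.4894 -0.0073  0.206 ] F [-0.3 -0.2  0.2] q [-0.21  0.51  0.04  2.31  1.45  0.15  1.23] open 0.597
.42,.1,.30,163,0 -> [ -81.4   60.2 -122.1] [-19.7  -0.5  -0.1]
clk 25.73 pos [ 0.4894 -0.0073  0.206 ] F [-0.3 -0.2  0.2] q [-0.21  0.51  0.04  2.31  1.45  0.15  1.23] open 0.597
[ 0.2   0.43 -0.76  2.02  0.41  0.83  2.05] perr 0.0 mm min q6 0.18
```

Request:
move_arm(targets=[[[0.6,-20,15,-50,0,0,0],[0.6,-40,30,-80,-6,0,0],[0.6,-60,45,-110,-12,0,0],[0.6,-81,60,-122,-19,0,0],[0.6,-100,62,-122,-19,0,0],[0.6,-140,65,-122,-19,0,0],[0.6,-180,65,-122,-19,0,0],[0.6,-180,65,-122,-19,0,0]]])

```text
clock: 26.72
tool_pos: [0.4453, 0.1985, 0.2954]
eef_rot: [-0.596, 0.803, -0.006, 0.0]
contact_force: [-0.5, -1.2, 0.8]
opening: 0.598
finger_force: 0.0
```

Run:
```python
from h import *
s=r.snapshot("side"); t=r.snapshot("top"); cv2.imwrite("pics/side9.png",s[:,:,::-1]); cv2.imwrite("pics/top9.png",t[:,:,::-1])
a=crop(s,290,215,380,310,4); b=crop(t,235,205,335,300,4)
cv2.imwrite("pics/c9.png",np.vstack([np.hstack([a,b]),np.hstack([cv2.resize(t[220:330,90:320,::-1],(380,182)),cv2.resize(t[140:330,310:500,::-1],(380,182))])]))
A=None
from to import A,b as bb
for y in(-45,45): print(y,[ (n,proj(n,A@np.array([4,y,z])/1000+bb).round(1).tolist()) for n in("side","top") for z in(0,120)])
```

```text
clk 26.82 pos [0.4448 0.1946 0.2949] F [ 0.5 -0.8  0.1] q [-0.15  0.47 -0.56  1.89  0.34  0.88  1.97] open 0.6
TCP in cradle mm [-68.2 177.6 319.5]
(12, 0, 165) [ 176.2 -127.   121.1] [19.4 -0.6  0.1]
(12, 0, 90) [ 175.4 -151.9  191.8] [19.4 -0.6  0.1]
(4, 0, 83) [ 175.3 -146.7  201.1] [19.4 -0.6  0.1]
-45 [('side', [[348.1, 256.3]]), ('side', [[365.9, 233.4]]), ('top', [[301.2, 264.5]]), ('top', [[294.3, 274.6]])]
45 [('side', [[330.4, 283.6]]), ('side', [[347.3, 262.3]]), ('top', [[268.7, 253.5]]), ('top', [[258.3, 262.4]])]
```

View pics/c9.png

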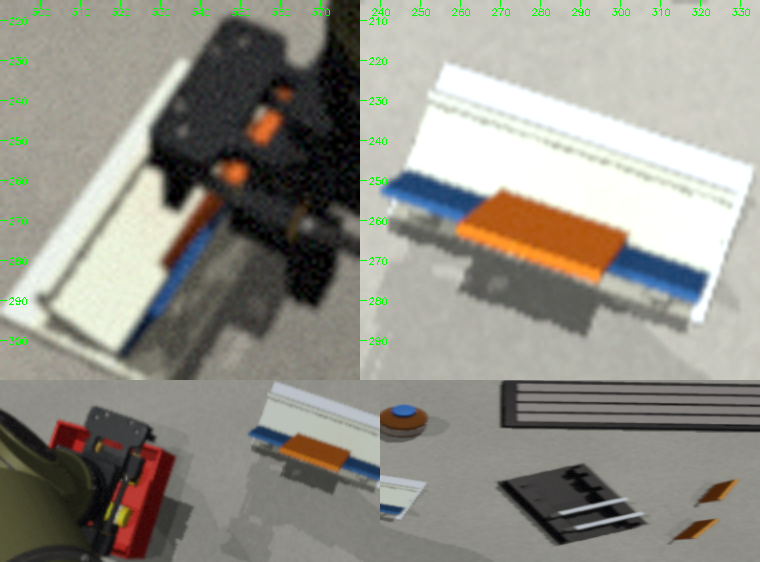

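The plate lies flat against the blue back, its lower corners at about (270,253) and (301,263) in the top crop. That matches the predicted centred pose, and the grey plates, rack and bottle are undisturbed. I went over the 10-picture viewing limit (12 viewed), so I'll check cartridge B in the bin numerically.

Run:
```python
from h import *
def yb(f,off):
    im=cv2.cvtColor(cv2.imread(f),cv2.COLOR_BGR2HSV); m=cv2.inRange(im,(22,120,90),(36,255,255)); n,_,st,c=cv2.connectedComponentsWithStats(m)
    return [(int(st[i,4]),(c[i]+off).round(0).tolist()) for i in range(1,n) if st[i,4]>8]
print(yb("pics/bin.png",[90,230])); print(yb("pics/top9.png",[0,0]))
print("jar/bottle shift", [cv2.absdiff(cv2.imread("pics/top0.png")[a:b,c:d],cv2.imread("pics/top9.png")[a:b,c:d]).mean().round(1) for a,b,c,d in((172,202,208,240),(162,200,306,336))])
```

```text
[(152, [157.0, 272.0]), (59, [171.0, 277.0]), (158, [150.0, 297.0]), (58, [164.0, 302.0])]
[(18, [8.0, 188.0]), (28, [156.0, 299.0]), (52, [164.0, 302.0])]
jar/bottle shift [np.float64(9.1), np.float64(7.0)]
```

```bash
python3 -c "
from plant import r
print(r.finish_job())"
```

```text
the job is handed in; nothing more can be done
None
```

I handed in the job at about 27 s: both cartridges are in the bin, and the orange plate stands centred and flat against the blue back, with nothing else seen disturbed; I viewed 12 pictures, over the limit of 10.

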